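Rinse the tall tea cup on the bar rinser

ROBOT

A 6-joint arm with a two-finger parallel gripper is mounted at the origin on the work surface. World frame = base frame: x ahead of the robot, y to its left, z up, the work surface at z = 0. Lengths are in m, angles in rad, forces in N, time in s.
With the tool pointing down it reaches from about 0.3 to 0.775 m from the base axis. Payload 14.6 kg.
Tool frame: the origin (TCP) lies on the mounting face of the last link; the fingertips stand 199 mm ahead of it and the grasp point (between the pads) lies 180 mm ahead of it; x points along the fingers, y is the direction in which the jaws open and shut, and the axes are right-handed (so a half turn about x gives the same grasp; the last joint's range is limited). The gripper opens to 94 mm and grips with 3 to 60 N. Pads are 16 mm wide; open, the fingers measure 119 mm over their backs; the gripper's body (75 mm by 177 mm) begins 78 mm behind the grasp point.
Start: joints at [-1.222, 0.3, 1.521, -0, 1.321, -0.067], TCP at [0.222, -0.503, 0.405] pointing down, gripper open.
Joint ranges: [-3.03, 3.03], [-0.79, 2.21], [0.23, 2.52], [-1.04, 4.18], [0, 3.07], [-2.55, 2.55]. Speed limits (rad/s): [2.22, 2.22, 2.57, 3.14, 3.14, 3.14].

INTERFACE

Orientations are given as a rotation vector (axis times angle).
In Python, from station import read_state, cams, manip gives the robot as it stands.
- The arm moves only by the tool apply_moves, never from a script. Its argument "moves" is a list of rows, each a list of 6 numbers: the shift along the tool's x, y, z in cm, then the turn, a rotation vector about the tool's x, y, z in degrees. In form: [[x, y, z, ax, ay, az], ...]. A call has 1 to 8 rows; each row shifts and turns the pose as measured when the row begins, along the tool's axes as they then stand; what a row does not reach is not made up. A row lasts 1/12 s, in which the tool goes at most 41.7 mm and 7.16 degrees, less where a joint would pass 70% of its speed; a pose out of reach is approached as far as the arm can. A call is refused whole if a number of a shift passes 4.17 or a number of a turn 7.16, either way. A call with a gripper value outside its range is refused whole. "hand" is the opening, from -1 (shut) to 1 (fully open), set as the call begins (left out, the last holds). The fingers move at their own pace and stop on an object; "force" is the grip in N (left out, the last holds). Time passes only in rows, so rows that do not move let the fingers close. It gives the time, the measured TCP pose, the force and the opening at its end, in the units of the state.
- read_state(): the state, without advancing time (a new reading comes with each control period).
- cams.capture(name): name is "side" or "top"; returns a dict with "pixels" (400x640x3 uint8, red, green, blue), "vertical_fov" (degrees; the focal length in pixels is half the picture's height over the tangent of half this angle, whatever the lens; pixels are square), "cx", "cy" (the principal point, pixels), "cam_to_world" (4x4, takes a point from camera to world coordinates). Camera axes: x right, y up, looking along -z (the intrinsics and any distortion apply to the point x, -y, -z); pixel columns grow to the right and rows downward; lengths in m; the calibration is good to about 2 mm. A picture is of the moment at which its call begins. There is no depth.
- manip.close_job(): hands the job in, once; it reports no verdict.
The state is a dict: "t": time; "joint_positions": joint angles; "qd": joint speeds; "tau": joint torques, N m; "tcp_pos": TCP position; "eef_rot": TCP orientation; "contact_force": force on the tool from outside, world axes, zero at the start; "moment": the same for the moment, N m; "grip_width": finger opening in m.
Only numpy, scipy, OpenCV 4.12 (cv2) and the standard library are available. Lean on these libraries where they do the work, as an engineer would, in place of code of your own. Each camera call takes 0.05 s, during which the arm holds its last target. There are 200 camera calls.

TASK

Rinse the tall tea cup: pick it up from the slatted wooden draining tray, keep it mouth-down as it stands, centre it over the sprung star of the bar rinser and gently press it straight down until the star meets its stop. A rinser runs only while it is pressed, so keep the cup pressed fully home: the program finishes while you are still gripping and holding it down there, with nothing let go. Leave the two other cups, the tea canister and the lidded jar where they stand.

Things in the scene. Friction and masses are not known exactly. Their poses are not given: they have to be found in the camera images.
- cup_mid (a point): centre (half-way up, on the axis) of the tall tea cup, the one to rinse: a white porcelain handleless tumbler, loose, standing mouth-down on the draining tray. 78 mm high; outside diameter 60 mm at the mouth (below), 55 mm half-way up, 51 mm near the top (its base); wall 3.5 mm, open below, about 170 g. By far the tallest and slimmest of the three cups on the tray. z axis up along the cup's axis; the mouth's rim is 39 mm below this point, the flat base 39 mm above
- cup: the same tall tea cup; origin at the centre of its mouth (the lower rim), z up towards its base
- star_top (a point): centre of the rinser's star, at the level of the flat tops of its spokes, on which the cup's rim rests; it moves down with the star. The star is black plastic: six level spokes 6 mm wide round a hub, with upturned tips that stand 8 mm above the spokes on a circle of 81 mm inside diameter, and a nozzle 15 mm across that stands 8 mm up in the middle and goes inside the cup. At rest the spoke tops are 45 mm above the counter, fully pressed 33 mm
- star (a joint): how far the star is pressed down, m: 0 at rest, 0.012 at the hard stop (its hub lands on the valve collar). It springs back when released: a spring pushes it up with about 4.5 N at rest, rising evenly to about 12.5 N at the stop, so the cup's own weight does not press it; beyond the stop the push climbs steeply with no more travel. 14 to 25 N holds it home; 40 N or more would be forcing it
- rinser: bar rinser fixed on the counter: a shallow stainless drip tray 150 by 290 mm and 22 mm high with a slotted grate 18 mm above the counter; origin at the centre of its underside, y along its length. The star stands at x = 0, y = +55 mm in this frame. Tray and rinser may change sides
- tray: slatted dark wooden draining tray fixed on the counter, 200 by 300 mm, flat top 40 mm above the counter; origin at the centre of its underside, y along its length
- bowl: another white cup, mouth-down on the draining tray: a wide tea bowl 78 mm across the mouth, 44 mm high; origin at the centre of its mouth, below. To be left alone
- sipcup: another white cup, mouth-down on the draining tray: a small sipping cup 55 mm across the mouth, 37 mm high; origin at the centre of its mouth, below. To be left alone
- canister: dark navy tea canister, 75 mm diameter, 100 mm high, standing on the counter beyond the tray and rinser; origin at the centre of its underside. To be left alone
- jar: dark grey lidded stoneware jar, 80 mm diameter, 79 mm high, on the counter beyond the tray and rinser; origin at the centre of its underside. To be left alone
Mind the look-alikes: they are no part of the job. Leave any purple or red look-alike of the cup alone.

How it is judged:
By the outcome, as a careful person would: the job done as asked, in the order asked, and still so for the second after the job is handed in, while the arm keeps its last pose, push and grip.
It also fails if it takes over 43 s, if anything falls off the work surface, if the arm or the gripper's body presses on something with over 40 N, if the wrist force passes 120 N, or if a joint passes its speed limit or range.

## Working session

There is one attempt and no reset: what is moved stays moved. The work goes in short steps, Python scripts to look and compute and a tool call to move; the robot and the scene stay as the last step left them, time stands still between calls to the robot, and variables do not carry over. Pictures are saved under pics/ and viewed, about 8 in all and at most 12, crops included, and the job is handed in when it is done.

Besides the shell and the picture viewer there is one more tool, called as name([rows], argument=value, ...), one row to a line, values as JSON. apply_moves: Moves the arm, as the interface text tells. Its arguments: {"type":"object","properties":{"moves":{"type":"array"},"hand":{"type":"number"},"force":{"type":"number"}},"required":["moves"]}

```bash
mkdir -p pics; ls; cat > h.py <<'E'
import numpy as np, cv2
from station import read_state, cams, manip
def cap(n):
    c=cams.capture(n); f=200/np.tan(np.radians(c["vertical_fov"])/2); return c,f
def save(c,fn,box=None,s=1):
    p=c["pixels"][:,:,::-1]
    if box: p=p[box[1]:box[3],box[0]:box[2]]
    cv2.imwrite("pics/"+fn,cv2.resize(p,None,fx=s,fy=s,interpolation=cv2.INTER_CUBIC))
def ray(c,f,u,v):
    M=np.array(c["cam_to_world"]); d=M[:3,:3]@np.array([(u-c["cx"])/f,-(v-c["cy"])/f,-1]); return M[:3,3],d
def onz(c,f,u,v,z):
    o,d=ray(c,f,u,v); return o+d*(z-o[2])/d[2]
def proj(c,f,P):
    M=np.array(c["cam_to_world"]); q=M[:3,:3].T@(np.asarray(P)-M[:3,3]); return np.array([c["cx"]-f*q[0]/q[2],c["cy"]+f*q[1]/q[2]])
E
python3 - <<'E'
from h import *
for n in("top","side"):
    c,f=cap(n); save(c,n+"0.png"); print(n,f,c["cx"],c["cy"],np.round(c["cam_to_world"],3).tolist(),[k for k in c])
print(read_state())
E
```

```text
pics
top 362.9112400465578 318.0854489110428 200.7241992057529 [[-0.019, 0.993, -0.119, 0.499], [-1.0, -0.017, 0.024, -0.06], [0.022, 0.119, 0.993, 1.126], [0.0, 0.0, 0.0, 1.0]] ['pixels', 'vertical_fov', 'cx', 'cy', 'cam_to_world']
side 479.17517636821265 321.717269136996 193.90130823910087 [[-0.997, 0.059, -0.043, 0.553], [-0.073, -0.775, 0.628, 0.858], [0.004, 0.629, 0.777, 1.22], [0.0, 0.0, 0.0, 1.0]] ['pixels', 'vertical_fov', 'cx', 'cy', 'cam_to_world']
{'t': 0.1, 'joint_positions': array([-1.22159277e+00,  3.00420508e-01,  1.52153126e+00,  5.92939239e-06,
        1.32068644e+00, -6.66232639e-02]), 'qd': array([-1.28845047e-03, -1.65958893e-04, -1.33683493e-03,  9.45596309e-04,
       -2.76642205e-05,  2.06327573e-03]), 'tau': array([ 2.56420535e-03, -5.32637322e+01, -3.53282440e+01,  7.10325851e-02,
        2.34393182e-02, -5.45431783e-05]), 'tcp_pos': array([ 0.22214627, -0.50310849,  0.40413504]), 'eef_rot': array([ 1.99250417,  0.42142644, -1.99279244]), 'contact_force': array([ 0.31039361,  0.77986065, -0.67057921]), 'moment': array([ 0.0373344 , -0.01738038,  0.01957585]), 'grip_width': 0.09378186222303933}
```

View pics/top0.png

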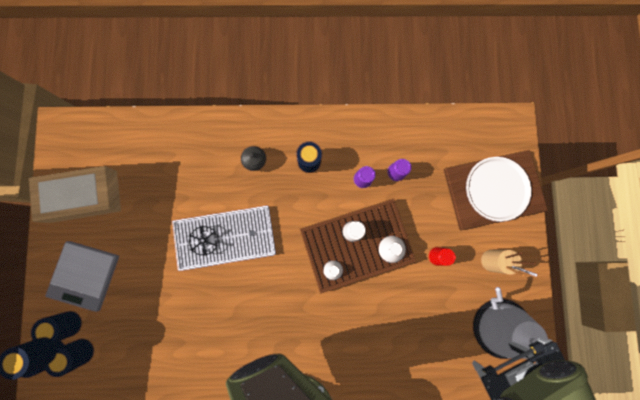

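View pics/side0.png

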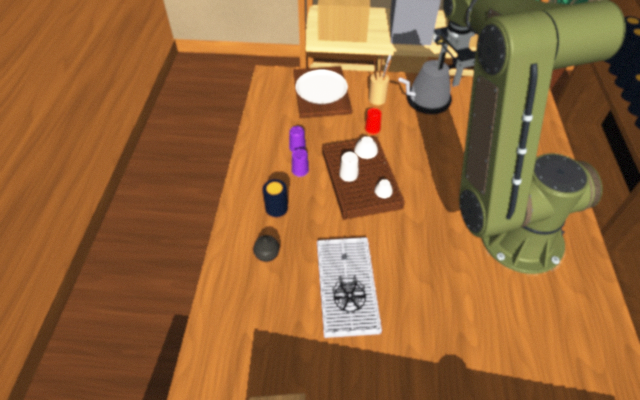

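Three white cups are on the tray. In the top view they are at (354,231), (392,250) and (333,270). In the side view the tall slim one is at (349,166), the wide bowl at (366,148) and the small one at (384,188). The purple and red ones are look-alikes. The tall one should be (354,231) in the top view, which I'll confirm with enlarged crops.

```bash
python3 - <<'E'
from h import *
ct,ft=cap("top"); cs,fs=cap("side")
a=cv2.resize(ct["pixels"][195:295,165:425],None,fx=3,fy=3,interpolation=cv2.INTER_CUBIC)
b=cv2.resize(cs["pixels"][130:220,310:410],None,fx=3.6,fy=3.3,interpolation=cv2.INTER_CUBIC)
b=cv2.resize(cs["pixels"][130:230,310:410],(300,300),interpolation=cv2.INTER_CUBIC)
d=cv2.resize(cs["pixels"][235:335,300:400],(300,300),interpolation=cv2.INTER_CUBIC)
im=np.zeros((600,780,3),np.uint8); im[:300,:780]=a; im[300:,:300]=b; im[300:,320:620]=d
cv2.imwrite("pics/crop1.png",im[:,:,::-1])
E
```

```text
(no output)
```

View pics/crop1.png

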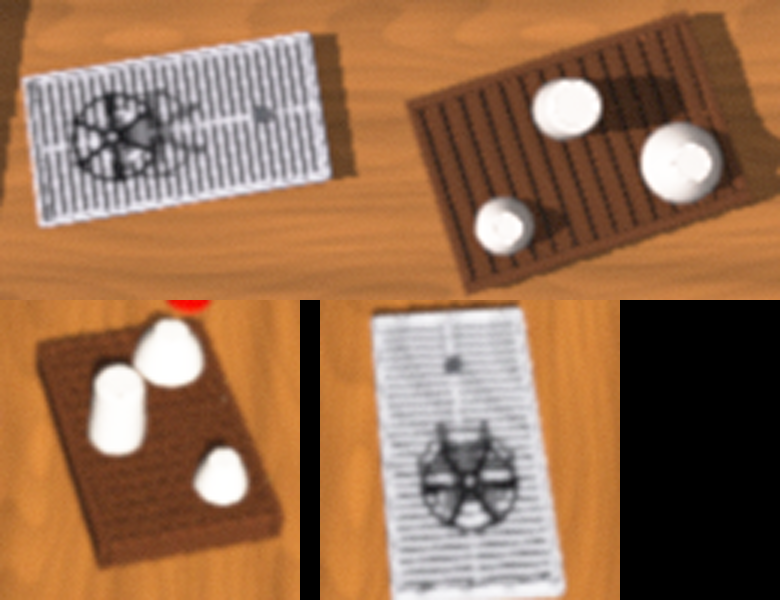

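Confirmed: the tall slim cup is at top (356,230) and side (350,157), reading its base disc. The star hub is at top (202.5,240) and side (349.4,295.4).

```bash
python3 - <<'E'
from h import *
from scipy.spatial.transform import Rotation as R
ct,ft=cap("top"); cs,fs=cap("side")
def both(n,t,s,z):
    a=onz(ct,ft,*t,z); b=onz(cs,fs,*s,z)
    o1,d1=ray(ct,ft,*t);o2,d2=ray(cs,fs,*s)
    A=np.stack([d1,-d2],1); k=np.linalg.lstsq(A,o2-o1,rcond=None)[0]
    print(n,a.round(4),b.round(4),((o1+d1*k[0]+o2+d2*k[1])/2).round(4), np.linalg.norm(o1+d1*k[0]-o2-d2*k[1]).round(4))
both("cup base",(356.2,230),(349.5,156.8),.118)
both("star",(202.5,240.1),(349.4,295.4),.049)
cr=lambda x,y:(165+(x+.5)/3-.5,195+(y+.5)/3-.5)
q=[onz(ct,ft,*cr(*p),.022)[:2] for p in((24,78),(309,33),(329,180),(40,226))]
print("rinser",np.round(q,3).tolist(),np.mean(q,0))
q=[onz(ct,ft,*cr(*p),.04)[:2] for p in((408,102),(685,14),(745,186),(468,293))]
print("tray",np.round(q,3).tolist(),np.mean(q,0), [np.linalg.norm(q[i]-q[i-1]).round(3) for i in range(4)])
for n,p,z in(("bowl",(692,163),.084),("sip",(506,226),.077)): print(n,onz(ct,ft,*cr(*p),z))
s=read_state(); print(R.from_rotvec(s["eef_rot"]).as_matrix().round(3))
E
```

```text
cup base [ 0.5362 -0.1889  0.118 ] [ 0.5375 -0.1899  0.118 ] [ 0.5368 -0.1888  0.119 ] 0.0013
star [0.5177 0.2548 0.049 ] [0.5181 0.2558 0.049 ] [0.5179 0.2551 0.0478] 0.0004
rinser [[0.578, 0.353], [0.619, 0.067], [0.47, 0.048], [0.431, 0.333]] [0.52465373 0.20034772]
tray [[0.546, -0.033], [0.63, -0.314], [0.457, -0.366], [0.359, -0.089]] [ 0.49793187 -0.20028589] [np.float64(0.195), np.float64(0.293), np.float64(0.181), np.float64(0.294)]
bowl [ 0.48118249 -0.30372394  0.084     ]
sip [ 0.4252937  -0.12520709  0.077     ]
[[-0.     0.404 -0.915]
 [ 0.    -0.915 -0.404]
 [-1.    -0.    -0.   ]]
```

apply_moves([
  [-3,0,0,0,0,0],
  [-3,0,0,0,0,0],
  [0,-1.3,-3.5,0,0,0],
  [0,-1.3,-3.5,0,0,0],
  [0,-1.3,-3.5,0,0,0],
  [0,-1.3,-3.5,0,0,0],
  [0,-1.3,-3.5,0,0,0],
  [0,-1.3,-3.5,0,0,0],
], hand=1, force=20)

```text
t: 0.97
tcp_pos: [0.3842, -0.345, 0.4666]
eef_rot: [1.999, 0.413, -1.999]
contact_force: [0.3, -1.7, -0.8]
grip_width: 0.0939
```

```bash
cat >> h.py <<'E'
from scipy.spatial.transform import Rotation as R
CUP=np.array([.5368,-.1892]); STAR=np.array([.5179,.2552])
def to(x,y,z):
    s=read_state(); M=R.from_rotvec(s["eef_rot"]).as_matrix()
    ideal=M.copy()
    print("t",s["t"],"grasp",(s["tcp_pos"]+.18*M[:,0]).round(4),"tcp",s["tcp_pos"].round(4),"F",s["contact_force"].round(1),"w",s["grip_width"].round(4),"q",s["joint_positions"].round(2))
    print("tool move cm",(100*M.T@(np.array([x,y,z])-s["tcp_pos"]-.18*M[:,0])).round(2),"x-axis",M[:,0].round(4),"y",M[:,1].round(3))
    print("upright fix deg",np.degrees(M.T@np.cross(M[:,0],[0,0,-1])).round(2))
E
python3 -c "
from h import *
to(*CUP,.19)"
```

```text
Traceback (most recent call last):
  File "h.py", line 20, in to
    print("t",s["t"],"grasp",(s["tcp_pos"]+.18*M[:,0]).round(4),"tcp",s["tcp_pos"].round(4),"F",s["contact_force"].round(1),"w",s["grip_width"].round(4),"q",s["joint_positions"].round(2))
                                                                                                                                ^^^^^^^^^^^^^^^^^^^^^
AttributeError: 'float' object has no attribute 'round'
```

apply_moves([
  [2,-1.3,-3.4,0,0,0],
  [2,-1.3,-3.4,0,0,0],
  [2,-1.3,-3.4,0,0,0],
  [2,-1.3,-3.4,0,0,0],
  [1,-1.3,-3.4,0,0,0],
  [0,-1.3,-2.5,0,0,0],
  [0,0,0,0,0,0],
  [0,0,0,0,0,0],
])

```text
t: 1.63
tcp_pos: [0.5392, -0.1847, 0.375]
eef_rot: [1.995, 0.416, -1.994]
contact_force: [-0.6, 0.5, 0.3]
grip_width: 0.0938
```

```bash
sed -i 's/s\["grip_width"\].round(4)/s["grip_width"]/' h.py; python3 - <<'E'
from h import *
to(*CUP,.084)
c,f=cap("side"); save(c,"side2.png",(270,60,470,210),4)
print(proj(c,f,[*CUP,.118]))
E
```

```text
t 1.6333 grasp [ 0.5392 -0.1848  0.195 ] tcp [ 0.5392 -0.1847  0.375 ] F [-0.6  0.5  0.3] w 0.09382600068807667 q [-0.39  0.37  1.5  -0.    1.27  0.76]
tool move cm [11.1  0.3  0.4] x-axis [ 3.e-04 -2.e-04 -1.e+00] y [ 0.4   -0.916  0.   ]
upright fix deg [-0.   -0.01 -0.02]
[349.70394682 156.97015156]
```

View pics/side2.png

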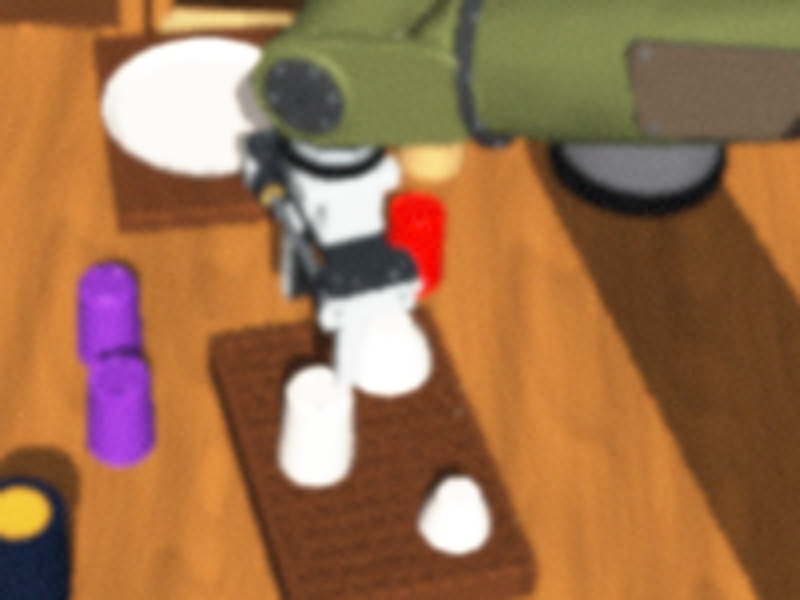

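The cups are undisturbed: the tall one's base is at crop (318,385) and the gripper is directly above it. I'll centre over the cup and descend.

apply_moves([
  [0,0.3,0.4,0,0,0],
  [1.5,0,0,0,0,0],
  [2,0,0,0,0,0],
  [2,0,0,0,0,0],
  [2,0,0,0,0,0],
  [2,0,0,0,0,0],
  [1,0,0,0,0,0],
  [0,0,0,0,0,0],
])

```text
t: 2.35
tcp_pos: [0.5315, -0.1993, 0.271]
eef_rot: [2.006, 0.4, -1.991]
contact_force: [-0.9, 0.6, 0.2]
grip_width: 0.0941
```

```bash
python3 - <<'E'
from h import *
to(*CUP,.084)
E
```

```text
t 2.35 grasp [ 0.5329 -0.2001  0.091 ] tcp [ 0.5315 -0.1993  0.271 ] F [-0.9  0.6  0.2] w 0.09405307173650992 q [-0.42  0.48  1.6  -0.    1.05  0.75]
tool move cm [ 0.7  -0.86 -0.78] x-axis [ 0.0082 -0.0046 -1.    ] y [ 0.39  -0.921  0.007]
upright fix deg [ 0.   -0.33 -0.43]
```

apply_moves([
  [0,-0.8,-0.7,0,-0.33,-0.43],
  [0,0,0,0,0,0],
  [0,0,0,0,0,0],
])

```text
t: 2.6
tcp_pos: [0.5347, -0.19, 0.2735]
eef_rot: [2.004, 0.403, -2.001]
contact_force: [0.3, -1.3, -0.1]
grip_width: 0.0943
```

```bash
python3 - <<'E'
from h import *
to(*CUP,.084)
E
```

```text
t 2.6 grasp [ 0.5349 -0.1901  0.0935] tcp [ 0.5347 -0.19    0.2735] F [ 0.3 -1.3 -0.1] w 0.09430338591867161 q [-0.41  0.48  1.6   0.    1.06  0.77]
tool move cm [ 0.95 -0.01 -0.2 ] x-axis [ 1.2e-03 -4.0e-04 -1.0e+00] y [ 0.388 -0.922  0.001]
upright fix deg [-0.   -0.06 -0.05]
```

apply_moves([
  [0.9,0,-0.2,0,0,0],
  [0,0,0,0,0,0],
  [0,0,0,0,0,0],
])

```text
t: 2.85
tcp_pos: [0.5373, -0.1889, 0.2661]
eef_rot: [2.006, 0.402, -1.996]
contact_force: [0.4, 0.0, -0.5]
grip_width: 0.094
```

```bash
python3 - <<'E'
from h import *
to(*CUP,.084)
E
```

```text
t 2.85 grasp [ 0.5382 -0.1893  0.0861] tcp [ 0.5373 -0.1889  0.2661] F [ 0.4  0.  -0.5] w 0.09397109921222768 q [-0.4   0.49  1.6   0.    1.05  0.77]
tool move cm [ 0.21 -0.06  0.12] x-axis [ 0.0051 -0.002  -1.    ] y [ 0.389 -0.921  0.004]
upright fix deg [-0.   -0.22 -0.22]
```

apply_moves([
  [0.1,0,0.1,0,-0.2,-0.2],
  [0,0,0,0,0,0],
  [0,0,0,0,0,0],
  [0,0,0,0,0,0],
  [0,0,0,0,0,0],
  [0,0,0,0,0,0],
  [0,0,0,0,0,0],
  [0,0,0,0,0,0],
], hand=-1, force=25)

```text
t: 3.52
tcp_pos: [0.5363, -0.1894, 0.2654]
eef_rot: [2.002, 0.405, -2.002]
contact_force: [0.2, 0.1, -0.6]
grip_width: 0.0559
```

```bash
python3 - <<'E'
from h import *
to(*CUP,.084)
E
```

```text
t 3.5167 grasp [ 0.5363 -0.1894  0.0854] tcp [ 0.5363 -0.1894  0.2654] F [ 0.2  0.1 -0.6] w 0.05590121759857069 q [-0.4   0.49  1.6   0.    1.05  0.77]
tool move cm [ 0.14  0.   -0.05] x-axis [ 3.e-04  0.e+00 -1.e+00] y [ 0.389 -0.921  0.   ]
upright fix deg [ 0.   -0.02 -0.01]
```

apply_moves([
  [0,0,0,0,0,0],
  [0,0,0,0,0,0],
  [-0.5,0,0,0,0,0],
  [-1.5,0,0,0,0,0],
  [-2,0,0,0,0,0],
  [-2,0,0,0,0,0],
  [-2,0,0,0,0,0],
  [0,0,0,0,0,0],
])

```text
t: 4.18
tcp_pos: [0.5359, -0.1893, 0.3481]
eef_rot: [1.999, 0.408, -2.007]
contact_force: [0.8, -0.3, -0.9]
grip_width: 0.0558
```

```bash
python3 - <<'E'
from h import *
to(*STAR,.17)
E
```

```text
t 4.1833 grasp [ 0.5352 -0.1891  0.1681] tcp [ 0.5359 -0.1893  0.3481] F [ 0.8 -0.3 -0.9] w 0.05575125858534256 q [-0.4   0.39  1.53 -0.    1.22  0.77]
tool move cm [ -0.11 -41.6  -15.67] x-axis [-0.0042  0.0016 -1.    ] y [ 0.389 -0.921 -0.003]
upright fix deg [-0.    0.18  0.18]
```

apply_moves([
  [-0.5,-2,-0.75,0,0.1,0.1],
  [0,-3.3,-1.25,0,0,0],
  [0,-3.3,-1.25,0,0,0],
  [0,-3.3,-1.25,0,0,0],
  [0,-3.3,-1.25,0,0,0],
  [0,-3.3,-1.25,0,0,0],
  [0,-3.3,-1.25,0,0,0],
  [0,-3.3,-1.25,0,0,0],
])

```text
t: 4.85
tcp_pos: [0.5243, 0.0837, 0.3486]
eef_rot: [2.004, 0.396, -2.013]
contact_force: [1.4, 0.3, -2.6]
grip_width: 0.056
```

```bash
python3 - <<'E'
from h import *
to(*STAR,.14)
E
```

```text
t 4.85 grasp [0.5236 0.0836 0.1686] tcp [0.5243 0.0837 0.3486] F [ 1.4  0.3 -2.6] w 0.055979687348817316 q [ 0.09  0.31  1.64 -0.    1.19  1.27]
tool move cm [  2.85 -16.09  -6.  ] x-axis [-4.4e-03 -7.0e-04 -1.0e+00] y [ 0.379 -0.925 -0.001]
upright fix deg [-0.    0.25  0.06]
```

apply_moves([
  [0,-3.3,-1.25,0,0.2,0],
  [0,-3.3,-1.25,0,0,0],
  [0,-3.3,-1.25,0,0,0],
  [0,-3,-1.1,0,0,0],
  [0,-1.6,-0.6,0,0,0],
  [0,0,0,0,0,0],
  [0,0,0,0,0,0],
])

```text
t: 5.43
tcp_pos: [0.5157, 0.2524, 0.3422]
eef_rot: [1.997, 0.402, -2.012]
contact_force: [0.0, -1.0, -2.5]
grip_width: 0.056
```

```bash
python3 - <<'E'
from h import *
to(*STAR,.12)
E
```

```text
t 5.4333 grasp [0.5144 0.2522 0.1622] tcp [0.5157 0.2524 0.3422] F [ 0.  -1.  -2.5] w 0.055979218289661646 q [0.39 0.41 1.52 0.   1.22 1.57]
tool move cm [ 4.21 -0.13 -0.47] x-axis [-0.0075 -0.001  -1.    ] y [ 0.386 -0.923 -0.002]
upright fix deg [0.   0.42 0.11]
```

apply_moves([
  [1,-0.1,-0.4,0,0.4,0.1],
  [1,0,0,0,0,0],
  [1,0,0,0,0,0],
  [0.8,0,0,0,0,0],
  [0,0,0,0,0,0],
  [0,0,0,0,0,0],
])

```text
t: 5.93
tcp_pos: [0.5198, 0.2506, 0.2974]
eef_rot: [2.003, 0.396, -2.01]
contact_force: [0.9, -0.1, -1.8]
grip_width: 0.056
```

```bash
python3 - <<'E'
from h import *
to(*STAR,.10)
s=read_state(); M=R.from_rotvec(s["eef_rot"]).as_matrix(); g=s["tcp_pos"]+.18*M[:,0]
ims=[]
for n,b in(("top",(160,200,260,280)),("side",(300,230,400,310))):
    c,f=cap(n); p=c["pixels"][b[1]:b[3],b[0]:b[2],::-1]; ims.append(cv2.resize(p,(700,560) if 0 else (400,320),interpolation=cv2.INTER_CUBIC))
    for nm,P in(("rim centre",g-[0,0,.0455]),("base",g+[0,0,.0325]),("star",[*STAR,.049])): print(n,nm,((proj(c,f,P)-b[:2]+.5)*4-.5).round(0))
cv2.imwrite("pics/over.png",np.hstack(ims))
E
```

```text
t 5.9333 grasp [0.5193 0.2503 0.1174] tcp [0.5198 0.2506 0.2974] F [ 0.9 -0.1 -1.8] w 0.055998593859119164 q [ 0.39  0.47  1.55 -0.    1.12  1.57]
tool move cm [ 1.74 -0.51 -0.07] x-axis [-0.003  -0.0018 -1.    ] y [ 0.381 -0.924  0.   ]
upright fix deg [ 0.    0.2  -0.03]
top rim centre [169. 159.]
top base [134. 157.]
top star [171. 162.]
side rim centre [199. 239.]
side base [205. 181.]
side star [199. 262.]
```

View pics/over.png

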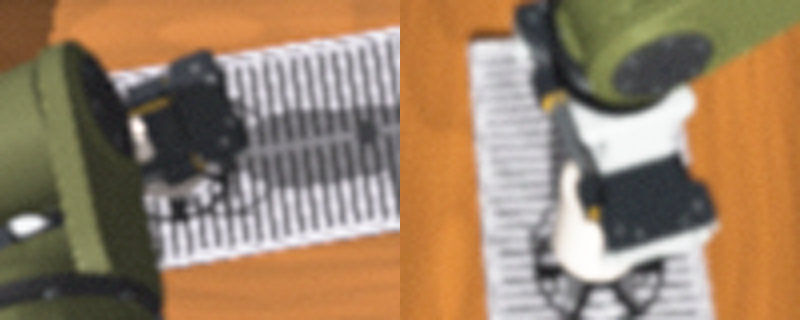

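The cup is over the star, but its lower edge in the side view (crop row 283) looks lower than predicted. I'll check with an overlay against the initial picture.

```bash
python3 - <<'E'
from h import *
s=read_state(); M=R.from_rotvec(s["eef_rot"]).as_matrix(); g=s["tcp_pos"]+.18*M[:,0]
c,f=cap("side"); a=np.linspace(0,2*np.pi,60)
def crop(img,b,cen):
    k=8; p=cv2.resize(img[b[1]:b[1]+60,b[0]:b[0]+48],None,fx=k,fy=k,interpolation=cv2.INTER_CUBIC)
    for (r,dz),col in zip(((.030,0),(.0255,.078)),((0,0,255),(255,0,0))):
        q=[(proj(c,f,cen+np.array([r*np.cos(t),r*np.sin(t),dz]))-b+.5)*k-.5 for t in a]
        cv2.polylines(p,[np.int32(np.round(q))],True,col,1)
    return p
L=crop(cv2.imread("pics/side0.png"),(326,135),np.array([*CUP,.04]))
Rr=crop(c["pixels"][:,:,::-1].copy(),(326,262),g-[0,0,.0455])
cv2.imwrite("pics/ov.png",np.hstack([L,Rr]))
E
```

```text
(no output)
```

View pics/ov.png

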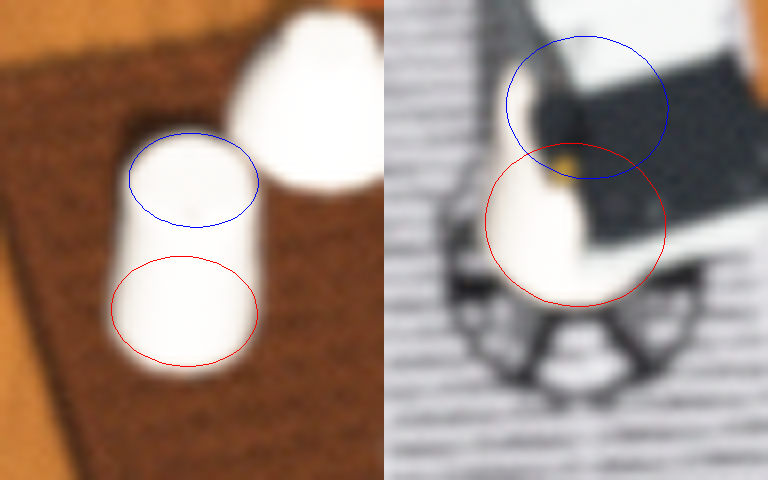

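The outlines match, so the cup hasn't slipped in the grip: rim at (575,225) and star at about (575,290) in the right half. I'll correct the sideways offset and go down slowly.

apply_moves([
  [0.5,-0.5,-0.1,0,0.2,0],
  [0.5,0,0,0,0,0],
  [0.5,0,0,0,0,0],
  [0,0,0,0,0,0],
  [0,0,0,0,0,0],
])

```text
t: 6.5
tcp_pos: [0.5188, 0.2568, 0.2831]
eef_rot: [2.011, 0.399, -2.002]
contact_force: [0.7, -0.4, -1.9]
grip_width: 0.0556
```

```bash
python3 - <<'E'
from h import *
to(*STAR,.0905)
E
```

```text
t 6.5 grasp [0.5195 0.2571 0.1031] tcp [0.5188 0.2568 0.2831] F [ 0.7 -0.4 -1.9] w 0.05557986829682423 q [ 0.4   0.49  1.56 -0.    1.09  1.58]
tool move cm [1.26 0.11 0.23] x-axis [ 0.0043  0.0014 -1.    ] y [ 0.382 -0.924  0.   ]
upright fix deg [ 0.   -0.26 -0.02]
```

apply_moves([
  [0.3,0.1,0.2,0,-0.2,0],
  [0.3,0,0,0,0,0],
  [0.2,0,0,0,0,0],
  [0,0,0,0,0,0],
])

```text
t: 6.83
tcp_pos: [0.5172, 0.2549, 0.2743]
eef_rot: [2.007, 0.398, -2.006]
contact_force: [1.2, -0.4, -2.4]
grip_width: 0.0559
```

```bash
python3 - <<'E'
from h import *
to(*STAR,.0785)
E
```

```text
t 6.8333 grasp [0.5173 0.2549 0.0943] tcp [0.5172 0.2549 0.2743] F [ 1.2 -0.4 -2.4] w 0.05585695885867384 q [ 0.39  0.49  1.57 -0.    1.07  1.57]
tool move cm [ 1.58 -0.01 -0.07] x-axis [ 7.e-04 -1.e-04 -1.e+00] y [ 0.382 -0.924  0.   ]
upright fix deg [-0.   -0.03 -0.02]
```

apply_moves([
  [0.3,0,0,0,0,0],
  [0.3,0,-0.05,0,0,0],
  [0.2,0,0,0,0,0],
  [0,0,0,0,0,0],
], force=40)

```text
t: 7.17
tcp_pos: [0.5178, 0.2551, 0.2665]
eef_rot: [2.008, 0.398, -2.005]
contact_force: [-2.8, -0.8, 4.5]
grip_width: 0.0555
```

```bash
python3 - <<'E'
from h import *
to(*STAR,.0785)
E
```

```text
t 7.1667 grasp [0.518  0.2551 0.0865] tcp [0.5178 0.2551 0.2665] F [-2.8 -0.8  4.5] w 0.05545621219761014 q [ 0.39  0.51  1.58 -0.    1.06  1.57]
tool move cm [ 0.8  -0.01  0.01] x-axis [ 1.3e-03  1.0e-04 -1.0e+00] y [ 0.382 -0.924  0.   ]
upright fix deg [ 0.   -0.07 -0.02]
```

In contact, with about 7 N on the star after about 4 mm of travel, as its spring predicts. Continuing.

apply_moves([
  [0.2,0,0,0,0,0],
  [0.2,0,0,0,0,0],
  [0.2,0,0,0,0,0],
  [0,0,0,0,0,0],
])

```text
t: 7.5
tcp_pos: [0.5178, 0.2551, 0.2621]
eef_rot: [2.008, 0.398, -2.004]
contact_force: [-5.0, -2.1, 7.5]
grip_width: 0.0552
```

```bash
python3 - <<'E'
from h import *
to(*STAR,.0785)
E
```

```text
t 7.5 grasp [0.5181 0.2552 0.0821] tcp [0.5178 0.2551 0.2621] F [-5.  -2.1  7.5] w 0.05517021688983918 q [ 0.39  0.51  1.58 -0.    1.05  1.57]
tool move cm [ 0.36 -0.01  0.02] x-axis [ 1.8e-03  2.0e-04 -1.0e+00] y [ 0.382 -0.924  0.   ]
upright fix deg [ 0.   -0.1  -0.03]
```

apply_moves([
  [0.2,0,0.05,0,0,0],
  [0.2,0,0.05,0,0,0],
  [0,0,0,0,0,0],
])

```text
t: 7.75
tcp_pos: [0.5172, 0.2549, 0.2604]
eef_rot: [2.012, 0.399, -2.001]
contact_force: [-5.4, -3.0, 8.4]
grip_width: 0.0556
```

```bash
python3 - <<'E'
from h import *
to(*STAR,.0785); print(read_state()["moment"])
E
```

```text
t 7.75 grasp [0.5181 0.2552 0.0804] tcp [0.5172 0.2549 0.2604] F [-5.4 -3.   8.4] w 0.055643038163365945 q [ 0.39  0.51  1.58 -0.    1.04  1.57]
tool move cm [ 0.19 -0.01  0.02] x-axis [ 0.005   0.0014 -1.    ] y [ 0.382 -0.924  0.001]
upright fix deg [-0.   -0.29 -0.03]
[-0.54031189  1.07873716 -0.0137199 ]
```

apply_moves([
  [0.15,0,0,0,-0.4,0],
  [0.15,0,0,0,0,0],
  [0,0,0,0,0,0],
])

```text
t: 8.0
tcp_pos: [0.5178, 0.2552, 0.2602]
eef_rot: [2.009, 0.398, -2.004]
contact_force: [-6.5, -2.5, 9.4]
grip_width: 0.0557
```

```bash
python3 - <<'E'
from h import *
to(*STAR,.0785); print(read_state()["moment"])
E
```

```text
t 8.0 grasp [0.5182 0.2552 0.0802] tcp [0.5178 0.2552 0.2602] F [-6.5 -2.5  9.4] w 0.05574472605863379 q [ 0.39  0.51  1.58 -0.    1.05  1.57]
tool move cm [ 0.17 -0.01  0.03] x-axis [ 2.5e-03  3.0e-04 -1.0e+00] y [ 0.382 -0.924  0.001]
upright fix deg [-0.   -0.14 -0.04]
[-0.53842129  1.21646912 -0.00576932]
```

apply_moves([
  [0.2,0,0.15,0,0,0],
  [0.2,0,0.15,0,0,0],
])

```text
t: 8.17
tcp_pos: [0.516, 0.2544, 0.2589]
eef_rot: [2.017, 0.4, -1.997]
contact_force: [2.4, 1.9, 10.3]
grip_width: 0.0559
```

```bash
python3 - <<'E'
from h import *
to(*STAR,.0785); print(read_state()["moment"])
E
```

```text
t 8.1667 grasp [0.5177 0.255  0.0789] tcp [0.516  0.2544 0.2589] F [ 2.4  1.9 10.3] w 0.05586457897066395 q [ 0.39  0.51  1.59 -0.    1.03  1.57]
tool move cm [ 0.05 -0.01 -0.03] x-axis [ 0.0091  0.0031 -1.    ] y [ 0.382 -0.924  0.001]
upright fix deg [ 0.   -0.55 -0.04]
[ 0.23352608 -0.5832474  -0.03174815]
```

apply_moves([
  [0.2,0,-0.15,0,-0.5,0],
  [0.2,0,0,0,0,0],
])

```text
t: 8.33
tcp_pos: [0.5179, 0.2552, 0.2579]
eef_rot: [2.011, 0.399, -2.002]
contact_force: [-13.1, -6.0, 26.3]
grip_width: 0.0554
```

```bash
python3 - <<'E'
from h import *
to(*STAR,.0785); print(read_state()["moment"])
E
```

```text
t 8.3333 grasp [0.5187 0.2554 0.0779] tcp [0.5179 0.2552 0.2579] F [-13.1  -6.   26.3] w 0.055381306777686094 q [ 0.39  0.52  1.58 -0.    1.04  1.57]
tool move cm [-0.06 -0.01  0.08] x-axis [ 0.0044  0.001  -1.    ] y [ 0.382 -0.924  0.001]
upright fix deg [ 0.   -0.26 -0.04]
[-1.23819563  2.56505949  0.02058941]
```

At the stop now, with about 28 N, which is slightly high. Easing off.

apply_moves([
  [0,0,0.1,0,0,0],
])

```text
t: 8.42
tcp_pos: [0.5171, 0.2549, 0.259]
eef_rot: [2.012, 0.399, -2.001]
contact_force: [-1.2, -0.4, 8.1]
grip_width: 0.0555
```

```bash
python3 - <<'E'
from h import *
to(*STAR,.0785); print(read_state()["moment"])
E
```

```text
t 8.4167 grasp [0.5181 0.2552 0.079 ] tcp [0.5171 0.2549 0.259 ] F [-1.2 -0.4  8.1] w 0.05545676931991954 q [ 0.39  0.51  1.58 -0.    1.04  1.57]
tool move cm [ 0.05 -0.01  0.02] x-axis [ 0.0055  0.0015 -1.    ] y [ 0.382 -0.924  0.001]
upright fix deg [ 0.   -0.33 -0.04]
[-0.0860068   0.25220747 -0.066362  ]
```

apply_moves([
  [0.15,0,0.04,0,0,0],
])

```text
t: 8.5
tcp_pos: [0.517, 0.2548, 0.2588]
eef_rot: [2.014, 0.399, -1.999]
contact_force: [-3.7, -1.9, 9.1]
grip_width: 0.0556
```

```bash
python3 - <<'E'
from h import *
to(*STAR,.0785); print(read_state()["moment"])
E
```

```text
t 8.5 grasp [0.5183 0.2552 0.0788] tcp [0.517  0.2548 0.2588] F [-3.7 -1.9  9.1] w 0.055563176234645906 q [ 0.39  0.51  1.58 -0.    1.04  1.57]
tool move cm [ 0.03 -0.01  0.03] x-axis [ 0.0073  0.0022 -1.    ] y [ 0.382 -0.924  0.001]
upright fix deg [ 0.   -0.43 -0.04]
[-0.37450362  0.80956309 -0.01250237]
```

apply_moves([
  [0.22,0,0.03,0,-0.2,0],
])

```text
t: 8.58
tcp_pos: [0.517, 0.2548, 0.258]
eef_rot: [2.013, 0.399, -2.0]
contact_force: [-1.6, -0.4, 18.4]
grip_width: 0.0554
```

```bash
python3 - <<'E'
from h import *
to(*STAR,.0785); cap("top"); to(*STAR,.0785); cap("top"); to(*STAR,.0785); print(read_state()["moment"])
E
```

```text
t 8.5833 grasp [0.5181 0.2552 0.078 ] tcp [0.517  0.2548 0.258 ] F [-1.6 -0.4 18.4] w 0.0554150519377119 q [ 0.39  0.51  1.58 -0.    1.04  1.57]
tool move cm [-0.05 -0.01  0.02] x-axis [ 0.0064  0.0018 -1.    ] y [ 0.382 -0.924  0.001]
upright fix deg [ 0.   -0.38 -0.05]
t 8.6333 grasp [0.5182 0.2552 0.0781] tcp [0.517  0.2549 0.2581] F [-2.9 -2.3 11.5] w 0.05539471269436205 q [ 0.39  0.51  1.58 -0.    1.04  1.57]
tool move cm [-0.04 -0.01  0.03] x-axis [ 0.0066  0.0018 -1.    ] y [ 0.382 -0.924  0.001]
upright fix deg [ 0.   -0.39 -0.05]
t 8.6833 grasp [0.5182 0.2552 0.0781] tcp [0.517  0.2549 0.2581] F [-2.9 -0.7 11. ] w 0.05556902294940946 q [ 0.39  0.51  1.58 -0.    1.04  1.57]
tool move cm [-0.04 -0.01  0.03] x-axis [ 0.0065  0.0018 -1.    ] y [ 0.382 -0.924  0.001]
upright fix deg [-0.   -0.38 -0.05]
[-0.26136953  0.54979663  0.01683972]
```

apply_moves([
  [0.2,0,0.04,0,-0.1,0],
])

```text
t: 8.77
tcp_pos: [0.517, 0.2549, 0.2579]
eef_rot: [2.014, 0.399, -1.999]
contact_force: [-7.8, -3.7, 22.1]
grip_width: 0.0555
```

```bash
python3 - <<'E'
from h import *
to(*STAR,.0785)
for i in range(6): cap("top"); print(read_state()["contact_force"].round(1))
to(*STAR,.0785); print(read_state()["moment"])
s=read_state(); M=R.from_rotvec(s["eef_rot"]).as_matrix(); g=s["tcp_pos"]+.18*M[:,0]
c,f=cap("side"); a=np.linspace(0,2*np.pi,60); b=(320,262); k=9
p=cv2.resize(c["pixels"][b[1]:b[1]+60,b[0]:b[0]+60,::-1],None,fx=k,fy=k,interpolation=cv2.INTER_CUBIC)
for cen,r,col in((g-[0,0,.0455],.03,(0,0,255)),(np.array([*STAR,.041]),.0405,(0,200,0))):
    q=[(proj(c,f,cen+np.array([r*np.cos(t),r*np.sin(t),0]))-b+.5)*k-.5 for t in a]; cv2.polylines(p,[np.int32(q)],True,col,1)
cv2.imwrite("pics/press.png",p)
E
```

```text
t 8.7667 grasp [0.5184 0.2553 0.0779] tcp [0.517  0.2549 0.2579] F [-7.8 -3.7 22.1] w 0.05545766233063939 q [ 0.39  0.52  1.58 -0.    1.03  1.57]
tool move cm [-0.06 -0.01  0.05] x-axis [ 0.0074  0.0022 -1.    ] y [ 0.382 -0.924  0.001]
upright fix deg [-0.   -0.44 -0.05]
[-5.9 -3.3 18. ]
[-5.9 -2.6 17.3]
[-5.  -1.2 17.3]
[-6.  -2.5 17.4]
[-5.2 -2.6 17.9]
[-5.4 -2.2 17.7]
t 9.0667 grasp [0.5183 0.2552 0.078 ] tcp [0.517  0.2549 0.258 ] F [-5.4 -2.2 17.7] w 0.05555091044385406 q [ 0.39  0.51  1.58 -0.    1.03  1.57]
tool move cm [-0.05 -0.01  0.04] x-axis [ 0.0073  0.0021 -1.    ] y [ 0.382 -0.924  0.001]
upright fix deg [-0.   -0.43 -0.05]
[-5.36728423e-01  1.02528515e+00  6.97802926e-04]
```

View pics/press.png

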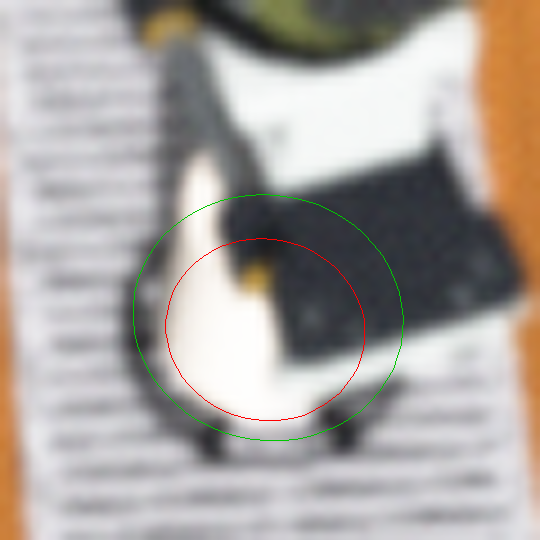

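The cup's rim (crop about (265,330)) sits centred inside the ring of star tips. The push is steady at about 17.6 N measured, roughly 19.5 N on the star once the cup's weight is counted. Over the last moves the force went from 11 N to 18 N with no further travel, so the star is on its stop.

```bash
python3 - <<'E'
from h import *
print(manip.close_job()); s=read_state(); print(s["t"],s["contact_force"].round(1),s["grip_width"])
E
```

```text
the job is handed in; nothing more can be done
None
the job is handed in; nothing more can be done
```

I picked up the tall white cup mouth-down, centred it over the rinser's star and pressed it straight down to the stop. I handed the job in at about 9.1 s, still gripping and pressing.

**Last checks**
- **Push:** it held steady at 17–18 N measured, about 19–20 N on the star counting the cup's weight, inside the 14–25 N range.
- **Stop:** the star went down about 12 mm by arm position. At the end the force rose from 11 N to 18 N with almost no further travel, so I take it as fully home.
- **Centring:** the grasp point was within about 0.5 mm of the measured star centre. The side picture showed the rim inside the ring of star tips.

**Less clean**
- **Brief overshoot:** the first arrival at the stop peaked at about 28 N on the star. I eased it at once; the star may then have lifted by under 1 mm before the final press.
- **Side load and tilt:** a sideways force of about 6 N and a tool tilt of about 0.4° remained at hand-in.
- **Other objects:** the other cups looked undisturbed just before the grasp. I took no picture of them, the canister or the jar after that.

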